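# Check a batch of castor balls on the spring scale

### The arm

A 6-joint arm with a two-finger parallel gripper is mounted at the origin on the work surface. World frame = base frame: x ahead of the robot, y to its left, z up, the work surface at z = 0. Lengths are in m, angles in rad, forces in N, time in s.
With the tool pointing down it reaches from about 0.225 to 0.875 m from the base axis. Payload 3.4 kg.
Tool frame: the origin (TCP) lies between the finger pads; the fingertips stand 25 mm ahead of it and the grasp point (between the pads) lies 6 mm ahead of it; z points along the fingers, y is the line along which they close (so a half turn about z gives the same grasp; the last joint's range is limited). The gripper opens to 85 mm and grips with 20 to 120 N. Pads are 22 mm wide; open, the fingers measure 114 mm over their backs; the gripper's body (76 mm by 85 mm) begins 54 mm behind the grasp point. The pads swing forward as they close: fully open they stand 13 mm farther back than shut.
Start: joints at [1.116, 0.276, 1.505, -0, 1.361, -0.121], TCP at [0.188, 0.543, 0.256] pointing down, gripper open.
Joint ranges: [-2.89, 2.89], [-0.75, 2.08], [0.22, 2.7], [-1.18, 4.32], [0.11, 2.71], [-2.7, 2.7]. Speed limits (rad/s): [2.57, 2.57, 3.14, 3.14, 3.14, 3.14].

### API

Orientations are given as a unit quaternion [w, x, y, z].
In Python, from rig import manip, cams, ticket gives the robot as it stands.
- The arm moves only by the tool step_arm, never from a script. Its argument "increments" is a list of rows, each an object with "dp": the shift along the world's x, y, z each as a share of 0.2 m, from -1 to 1, a list of three; "yaw": the turn about the world's z as a share of 0.15 rad, from -1 to 1; "grip": the opening, from 0 (shut) to 1 (fully open). In form: [{"dp": [tx, ty, tz], "yaw": yaw, "grip": grip}, ...]. A call has 1 to 5 rows; each row shifts and turns the commanded pose from where the row before left it; what a row does not reach is not made up. A row lasts 1/8 s, in which the tool goes at most 62.5 mm and 10.7 degrees, less where a joint would pass 70% of its speed; a pose out of reach is approached as far as the arm can. A call with a number of a shift or a turn outside -1 to 1 is refused whole. A call with a gripper value outside its range is refused whole. The fingers move at their own pace and stop on an object; "squeeze" is the grip in N (left out, the last holds). Time passes only in rows, so rows that do not move let the fingers close. It gives the time, the measured TCP pose, the force, the opening and the grip force at its end, in the units of the state.
- manip.get_state(): the state, without advancing time (a new reading comes with each control period).
- cams.get_image(name): name is "scene" or "side" or "wrist"; returns the picture (400x640x3 uint8, blue, green, red); there is no depth.
- cams.get_calibration(name): a dict with "fx", "fy", "cx", "cy" (pixels), "extrinsics" (4x4, takes a point from camera to world coordinates). Camera axes: x right, y up, looking along -z (the intrinsics and any distortion apply to the point x, -y, -z); pixel columns grow to the right and rows downward; lengths in m; the calibration is good to about 2 mm. A picture is of the moment at which its call begins: read the wrist's pose just before it. get_calibration takes no time and is no camera call; for the wrist camera it gives the pose at the moment of the call.
- ticket.sign_off(): hands the job in; it is judged then, once.
The state is a dict: "clock": time; "qpos": joint angles; "qd": joint speeds; "effort": joint torques, N m; "position": TCP position; "ee_rot": TCP orientation; "contact_force": force on the tool from outside, world axes, zero at the start; "moment": the same for the moment, N m; "width": finger opening in m; "gripper_force": force on a finger pad.
Only numpy, scipy, OpenCV 4.12 (cv2) and the standard library are available. Lean on these libraries where they do the work, as an engineer would, in place of code of your own. Each camera call takes 0.05 s, during which the arm holds its last target. There are 200 camera calls.

### The job

Take the larger aluminium scoop, the one with the four steel castor balls, by its upright handle and pour all its balls into the pan of the spring scale, so that their weight brings the pan down onto its stop. Then set the emptied scoop down upright on the bench, clear of the scale. Leave the smaller scoop with the wooden beads where it stands.

Things in the scene. Friction and masses are not known exactly. Their poses are not given: they have to be found in the camera images.
- scoop: Larger of two aluminium scoops: 120 long, 62 wide (54 inside), walls 40 mm high, front open; 130 to 210 g. Origin: centre of underside; x to the mouth, z up. Floor climbs 10 degrees to the lip, so the load stays at the back when level: four loose steel balls, 22 mm, 44 g each, tops below 38 mm. They roll out once the mouth is tipped down over 10 degrees; 40 to 50 empties it.
- scoop_handle (a point): Point on the upright wooden handle at the larger scoop's back: x = -53, y = 0, z = 85 mm in the scoop's frame. The handle is a flat bar 14 mm thick (scoop's x) by 30 mm wide (scoop's y), its top at z = 105 mm, clear on all sides above the 40 mm walls. Site axes as the scoop's.
- scoop_lip (a point): Middle of the larger scoop's lip, over which the balls leave: x = 60, y = 0, z = 24 mm in the scoop's frame.
- small_scoop: Smaller aluminium scoop of the same form, 85 mm long, 50 mm wide, handle 85 mm high, with two wooden beads of 18 mm; to be left alone. Origin: centre of its underside; x points to its mouth, z up.
- pan (a joint): Travel of the scale's pan in m, down positive: 0 = up (empty), 0.020 = on the stop post beneath it. A spring holds it up: it begins to sink with the first ball and reaches the stop only with all four balls.
- pan_centre (a point): Centre of the inner floor of the scale's round steel pan, 160 mm wide at the rim, 150 inside; rim 36 mm above this point, which is 74 mm above the bench (54 when down). z up; y points to the column it hangs from, 118 mm off, 200 mm tall, 36 mm wide; other sides clear. Base plate 12 mm thick: 140 mm in x, from -75 to 145 mm in y.
Not all that is in view belongs to the job. Leave any blue or red look-alike of the scoop alone.

How it is judged:
By the outcome, as a careful person would: the job done as asked, in the order asked, and still so for the second after the job is handed in, with the robot touching nothing.
It also fails if it takes over 58 s, if anything falls off the work surface, if the arm or the gripper's body presses on something with over 40 N, if the wrist force passes 120 N, or if a joint passes its speed limit or range.

## Working session

There is one attempt and no reset: what is moved stays moved. The work goes in short steps, Python scripts to look and compute and a tool call to move; the robot and the scene stay as the last step left them, time stands still between calls to the robot, and variables do not carry over. Pictures are saved under pics/ and viewed, at most 10 in all, crops included, and the job is handed in when it is done.

Besides the shell and the picture viewer there is one more tool, called as name(argument=value, ...), one argument or row to a line, values as JSON. step_arm: Moves the arm, as the interface text tells. Shift numbers are shares of 0.2 m and turn numbers shares of 0.15 rad, none past 1 either way. Its arguments: {"type":"object","properties":{"increments":{"type":"array"},"squeeze":{"type":"number"}},"required":["increments"]}

```bash
mkdir -p pics; ls
python3 - <<'E'
from rig import manip,cams
import cv2,numpy as np
for n in ("scene","side"):
    im=cams.get_image(n); cv2.imwrite(f"pics/{n}0.png",im)
    c=cams.get_calibration(n); print(n,{k:(np.round(v,3).tolist()) for k,v in c.items()})
print(manip.get_state())
E
```

```text
pics
scene {'fx': 378.602, 'fy': 378.602, 'cx': 313.911, 'cy': 194.383, 'extrinsics': [[-0.0, -0.685, 0.729, 1.191], [1.0, 0.014, 0.013, -0.039], [-0.019, 0.729, 0.685, 0.741], [0.0, 0.0, 0.0, 1.0]]}
side {'fx': 486.662, 'fy': 486.662, 'cx': 321.726, 'cy': 198.05, 'extrinsics': [[0.751, 0.431, -0.501, -0.071], [-0.66, 0.473, -0.583, -0.709], [-0.015, 0.768, 0.64, 0.804], [0.0, 0.0, 0.0, 1.0]]}
{'clock': 0.1, 'qpos': array([ 1.11597028e+00,  2.76499881e-01,  1.50599329e+00, -2.39260295e-05,
        1.36069346e+00, -1.20993388e-01]), 'qd': array([-4.84348303e-05, -1.74139105e-03, -2.25236133e-03, -7.51289479e-04,
       -1.35198807e-04,  6.16322066e-04]), 'effort': array([ 2.04186981e-03, -4.17699087e+01, -2.46405905e+01, -1.54636496e-04,
        5.81580010e-03, -7.96626125e-06]), 'position': array([0.18822899, 0.54286803, 0.25554963]), 'ee_rot': array([-2.15087258e-04,  1.66139807e-01,  9.86101886e-01, -7.67505487e-04]), 'contact_force': array([ 0.37306198,  0.04296519, -0.36854443]), 'moment': array([ 0.00828884,  0.03287165, -0.00863395]), 'gripper_force': 0.0, 'width': 0.08571131286951017}
```

View pics/scene0.png

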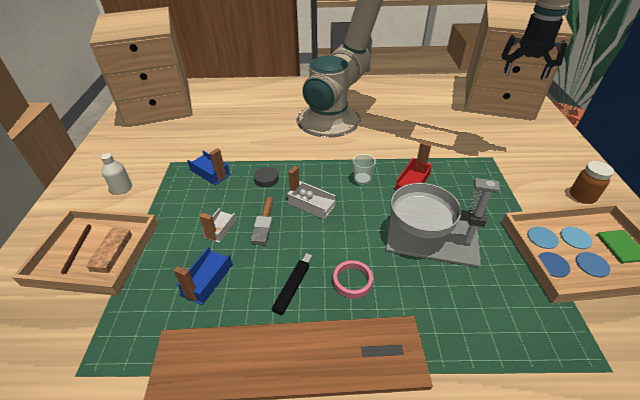

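View pics/side0.png

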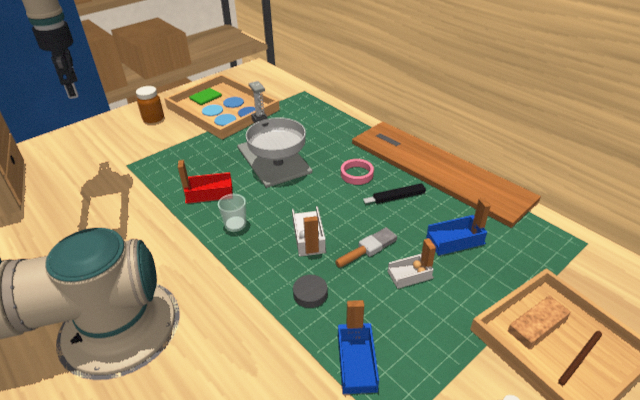

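Candidates: large aluminium scoop with steel balls, scene (312,198); small aluminium scoop (217,224); blue ones (208,270) and (210,165); red one (415,175). By description I choose (312,198), which is (308,232) in the side view. The scale is at (425,210). I'll check this in one crop.

Run:
```python
import cv2,numpy as np
a=cv2.imread("pics/scene0.png")[155:225,270:350]; b=cv2.imread("pics/side0.png")[200:270,270:350]
cv2.imwrite("pics/crop0.png",np.hstack([cv2.resize(x,None,fx=5,fy=5,interpolation=cv2.INTER_CUBIC) for x in (a,b)]))
```

```text
(no output)
```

View pics/crop0.png

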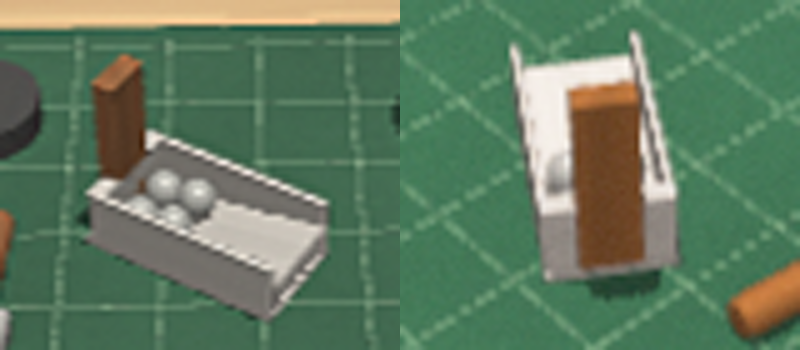

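```bash
cat > h.py <<'E'
import numpy as np, cv2
from rig import manip,cams
def ray(n,u,v,c=None):
    c=c or cams.get_calibration(n); E=np.array(c["extrinsics"])
    d=E[:3,:3]@np.array([(u-c["cx"])/c["fx"],-(v-c["cy"])/c["fy"],-1.]); return E[:3,3],d/np.linalg.norm(d)
def plane(n,u,v,z,c=None):
    o,d=ray(n,u,v,c); return o+d*(z-o[2])/d[2]
def two(u1,u2,n1="scene",n2="side"):
    o1,d1=ray(n1,*u1);o2,d2=ray(n2,*u2)
    A=np.stack([d1,-d2],1); t=np.linalg.lstsq(A,o2-o1,rcond=None)[0]
    p,q=o1+t[0]*d1,o2+t[1]*d2; return (p+q)/2,np.linalg.norm(p-q)
E
python3 - <<'E'
from h import *
np.set_printoptions(precision=4,suppress=True)
print("handle",two((293.8,169.2),(310.8,219)),plane("scene",293.8,169.2,.105),plane("side",310.8,219,.105))
print("scene corners z.04",[plane("scene",u,v,.04)[:2] for u,v in ((289.4,192.6),(300,181.8),(324,210.6),(335.4,195.6))])
print("side corners z.04",[plane("side",270+u/5,200+v/5,.04)[:2] for u,v in ((138,208),(275,190),(115,48),(234,36))])
from scipy.optimize import least_squares
for n,pts in (("scene",[(389.5,207),(461,210),(425,184),(400,190),(450,191)]),("side",[(246,138),(307,138),(277,120),(257,125),(297,124)])):
    P=np.array([plane(n,u,v,.11)[:2] for u,v in pts])
    s=least_squares(lambda c:np.hypot(*(P-c).T)-.08,P.mean(0)); print(n,s.x,s.fun)
print("col top",two((487,183),(258,86)))
E
```

```text
handle (array([ 0.4134, -0.1055,  0.1027]), np.float64(0.0020720451512485174)) [ 0.4153 -0.1045  0.105 ] [ 0.412  -0.1087  0.105 ]
scene corners z.04 [array([ 0.436 , -0.1193]), array([ 0.3921, -0.0916]), array([ 0.5062, -0.0264]), array([0.4504, 0.0054])]
side corners z.04 [array([ 0.387 , -0.0899]), array([ 0.4396, -0.1222]), array([0.447 , 0.0012]), array([ 0.4948, -0.0305])]
scene [0.5645 0.2111] [ 0.0054 -0.0013 -0.0011 -0.0034  0.0057]
side [0.5526 0.1962] [ 0.0001  0.0016  0.0014  0.0003 -0.0018]
col top (array([0.5881, 0.3173, 0.1987]), np.float64(0.0048457406613336))
```

step_arm(
  increments=[
    {"dp":[0.095,-0.27,0],"yaw":-1,"grip":1},
    {"dp":[0.095,-0.27,0],"yaw":-1,"grip":1},
    {"dp":[0.095,-0.27,0],"yaw":-1,"grip":1},
    {"dp":[0.095,-0.27,0],"yaw":-1,"grip":1},
  ],
  squeeze=120,
)

```text
clock: 0.6
position: [0.2645, 0.3255, 0.256]
ee_rot: [0.0, 0.452, 0.892, -0.0]
contact_force: [1.5, 0.1, 0.4]
width: 0.0857
gripper_force: 0.0
```

step_arm(
  increments=[
    {"dp":[0.095,-0.27,0],"yaw":-1,"grip":1},
    {"dp":[0.095,-0.27,0],"yaw":-1,"grip":1},
    {"dp":[0.095,-0.27,0],"yaw":-1,"grip":1},
    {"dp":[0.095,-0.27,0],"yaw":-1,"grip":1},
  ],
)

```text
clock: 1.1
position: [0.3405, 0.1096, 0.2563]
ee_rot: [0.0, 0.696, 0.718, 0.0]
contact_force: [1.1, 0.9, -0.3]
width: 0.0854
gripper_force: 0.0
```

step_arm(
  increments=[
    {"dp":[0.095,-0.27,0],"yaw":-1,"grip":1},
    {"dp":[0.095,-0.27,0],"yaw":-1,"grip":1},
    {"dp":[0.095,-0.27,0],"yaw":-1,"grip":1},
    {"dp":[0.095,-0.27,0],"yaw":-1,"grip":1},
    {"dp":[0,0,0],"yaw":0,"grip":1},
  ],
)

```text
clock: 1.72
position: [0.4176, -0.1083, 0.2559]
ee_rot: [0.0, 0.877, 0.48, -0.0]
contact_force: [-0.8, 0.3, -0.2]
width: 0.0854
gripper_force: 0.0
```

Run:
```python
from h import *
c=cams.get_calibration("wrist"); im=cams.get_image("wrist"); cv2.imwrite("pics/w1.png",im)
import pickle; pickle.dump(c,open("w1.pkl","wb")); print(np.round(c["extrinsics"],3))
hsv=cv2.cvtColor(im,cv2.COLOR_BGR2HSV); m=cv2.inRange(hsv,(5,90,40),(20,255,255))
for ct in cv2.findContours(m,0,2)[0]:
    if cv2.contourArea(ct)>300: print(cv2.minAreaRect(ct),cv2.boundingRect(ct))
```

```text
[[ 0.843  0.513  0.163  0.458]
 [-0.538  0.804  0.253 -0.044]
 [-0.001 -0.301  0.954  0.373]
 [ 0.     0.     0.     1.   ]]
((353.69775390625, 344.076416015625), (28.063495635986328, 22.23273277282715), 84.5596694946289) (342, 331, 25, 29)
((601.5, 348.0), (102.0, 75.0), 90.0) (564, 297, 76, 103)
((528.9675903320312, 263.47137451171875), (58.53696060180664, 27.42479705810547), 41.4964714050293) (508, 240, 42, 49)
((102.62702178955078, 291.962158203125), (88.89866638183594, 234.04782104492188), 62.10273361206055) (6, 219, 211, 168)
((385.800048828125, 198.6000213623047), (16.099689483642578, 65.29318237304688), 63.43495178222656) (354, 179, 64, 40)
((313.5, 183.5), (31.0, 33.0), 90.0) (297, 168, 34, 32)
((34.120445251464844, 189.89080810546875), (135.38186645507812, 46.36365509033203), 42.61406326293945) (0, 127, 81, 114)
```

View pics/w1.png

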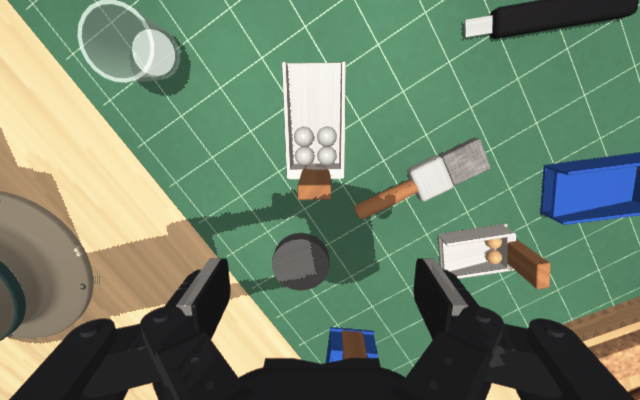

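Run:
```python
from h import *; import pickle
c=pickle.load(open("w1.pkl","rb"))
p=plane("wrist",314.5,191,.105,c);print(p)
P=[plane("wrist",u,v,.04,c)[:2] for u,v in ((284,63),(345,63),(287,178),(343,178))]
f=(P[0]+P[1])/2;b=(P[2]+P[3])/2;print(f,b,np.degrees(np.arctan2(*(f-b)[::-1])),np.linalg.norm(f-b))
h=np.radians(57.4);print(b+.007*np.array([np.cos(h),np.sin(h)]),(f+b)/2)
```

```text
[ 0.4122278  -0.10396242  0.105     ]
[ 0.47078126 -0.01106115] [ 0.40936503 -0.10677058] 57.31193197478408 0.11372004740293565
[ 0.41313643 -0.10087342] [ 0.44007314 -0.05891587]
```

step_arm(
  increments=[
    {"dp":[-0.023,0.026,-0.2],"yaw":0,"grip":1},
    {"dp":[0,0,-0.2],"yaw":0,"grip":1},
    {"dp":[0,0,-0.2],"yaw":0,"grip":1},
    {"dp":[0,0,-0.2],"yaw":0,"grip":1},
    {"dp":[0,0,-0.02],"yaw":0,"grip":1},
  ],
)

```text
clock: 2.4
position: [0.409, -0.0971, 0.0904]
ee_rot: [-0.003, 0.875, 0.484, -0.002]
contact_force: [0.1, 0.3, 0.1]
width: 0.0853
gripper_force: 0.0
```

step_arm(
  increments=[
    {"dp":[0,0,0],"yaw":0,"grip":0},
    {"dp":[0,0,0],"yaw":0,"grip":0},
    {"dp":[0,0,0],"yaw":0,"grip":0},
    {"dp":[0,0,0],"yaw":0,"grip":0},
    {"dp":[0,0,0],"yaw":0,"grip":0},
  ],
  squeeze=120,
)

```text
clock: 3.02
position: [0.413, -0.1, 0.0937]
ee_rot: [0.001, 0.876, 0.483, 0.001]
contact_force: [0.8, 1.2, 5.9]
width: 0.0283
gripper_force: 117.7
```

step_arm(
  increments=[
    {"dp":[0,0,0.025],"yaw":0,"grip":0},
    {"dp":[0,0,0.025],"yaw":0,"grip":0},
    {"dp":[0,0,0],"yaw":0,"grip":0},
    {"dp":[0,0,0],"yaw":0,"grip":0},
  ],
)

```text
clock: 3.52
position: [0.4116, -0.0994, 0.1022]
ee_rot: [-0.0, 0.876, 0.483, -0.0]
contact_force: [-0.2, 0.1, -3.3]
width: 0.0282
gripper_force: 118.4
```

Run:
```python
from h import *
a=cams.get_image("scene")[130:230,250:360]; s=cams.get_image("side")[150:280,240:383]
cv2.imwrite("pics/l1.png",np.hstack([cv2.resize(x,(440,400),interpolation=cv2.INTER_CUBIC)[:,:400] for x in (a,s)]))
st=manip.get_state();print(st["position"],st["contact_force"],st["moment"],st["gripper_force"],st["width"],st["clock"])
```

```text
[ 0.4115665  -0.09941902  0.10210304] [-0.04864818  0.0728191  -3.01586541] [-0.03761596  0.04397492 -0.02464826] 118.36199998855591 0.028405928524358116 3.625
```

View pics/l1.png

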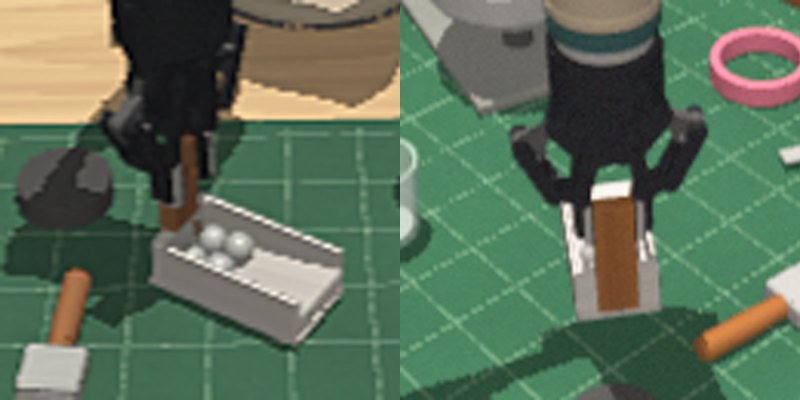

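step_arm(
  increments=[
    {"dp":[0,0,0.02],"yaw":0,"grip":0},
    {"dp":[0,0,0.02],"yaw":0,"grip":0},
    {"dp":[0,0,0],"yaw":0,"grip":0},
    {"dp":[0,0,0],"yaw":0,"grip":0},
  ],
)

```text
clock: 4.12
position: [0.4118, -0.0995, 0.1104]
ee_rot: [0.0, 0.876, 0.483, 0.0]
contact_force: [-0.0, 0.4, -3.5]
width: 0.0283
gripper_force: 118.4
```

Run:
```python
from h import *
c=cams.get_calibration("wrist");w=cams.get_image("wrist");a=cams.get_image("scene")[160:220,270:350]
cv2.imwrite("pics/l2.png",np.hstack([cv2.resize(a,(533,400),interpolation=cv2.INTER_CUBIC),cv2.resize(w,(400,250))[:,80:320].copy() if 0 else cv2.copyMakeBorder(w[:230,190:450],0,170,0,0,0)]))
st=manip.get_state();print(st["position"],st["contact_force"],st["moment"],st["gripper_force"],st["width"],st["clock"])
```

```text
[ 0.41171401 -0.09946011  0.11027528] [-0.79650612  0.52980124 -3.11195068] [-0.05368123  0.03490497  0.00596883] 118.436279296875 0.02807488781149107 4.225
```

View pics/l2.png

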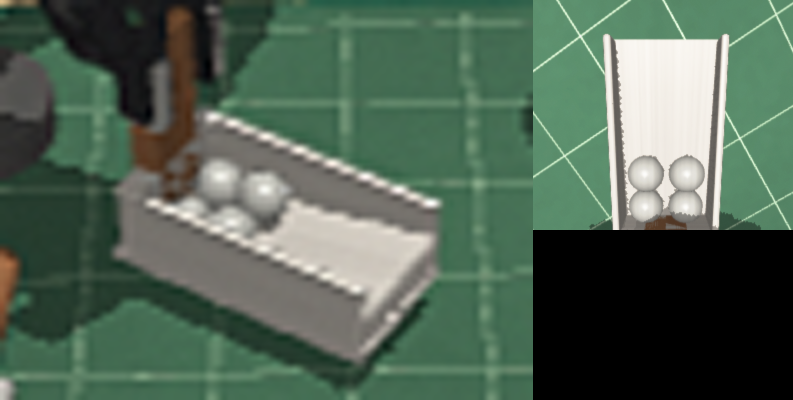

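step_arm(
  increments=[
    {"dp":[0,0,0.1],"yaw":0,"grip":0},
    {"dp":[0,0,0.2],"yaw":0,"grip":0},
    {"dp":[0,0,0.2],"yaw":0,"grip":0},
    {"dp":[0,0,0.15],"yaw":0,"grip":0},
    {"dp":[0,0,0.1],"yaw":0,"grip":0},
  ],
)

```text
clock: 4.85
position: [0.412, -0.0996, 0.2618]
ee_rot: [0.001, 0.876, 0.483, 0.001]
contact_force: [0.1, -0.7, -4.2]
width: 0.0285
gripper_force: 119.4
```

Run:
```python
import cv2,numpy as np
a=cv2.imread("pics/scene0.png")[175:255,380:460+5]; b=cv2.imread("pics/side0.png")[105:185,235:320]
cv2.imwrite("pics/pan0.png",np.hstack([cv2.resize(x[:,:80],(400,400),interpolation=cv2.INTER_CUBIC) for x in (np.ascontiguousarray(cv2.imread("pics/scene0.png")[175:255,385:465]),b)]))
```

```text
(no output)
```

View pics/pan0.png

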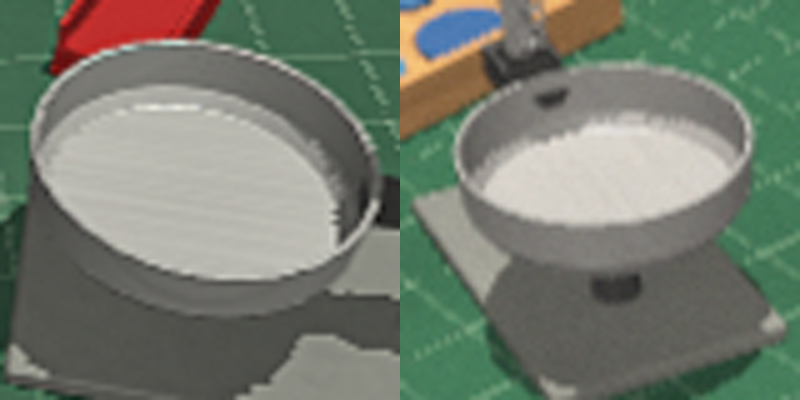

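Run:
```python
from h import *
from scipy.optimize import least_squares
for n,pts,o in (("scene",[(32,140),(170,42),(380,195),(240,283),(322,97),(70,75)],(385,175)),("side",[(53,150),(352,140),(220,63),(210,225),(100,95),(320,90)],(235,105))):
    P=np.array([plane(n,o[0]+u/5,o[1]+v/5,.11)[:2] for u,v in pts])
    s=least_squares(lambda c:np.hypot(*(P-c).T)-.08,P.mean(0)); print(n,s.x,s.fun)
```

```text
scene [0.56530587 0.20960058] [-0.00146175  0.00104641 -0.00031557 -0.00218736 -0.00299647 -0.00209208]
side [0.55868524 0.20767055] [-0.00026013 -0.00116105  0.00146625 -0.00073446 -0.00233    -0.00116146]
```

step_arm(
  increments=[
    {"dp":[0.02,0.046,0],"yaw":0,"grip":0},
    {"dp":[0.04,0.091,0],"yaw":0,"grip":0},
    {"dp":[0.061,0.137,0],"yaw":0,"grip":0},
    {"dp":[0.081,0.183,0],"yaw":0,"grip":0},
    {"dp":[0.081,0.183,0],"yaw":0,"grip":0},
  ],
)

```text
clock: 5.48
position: [0.468, 0.0303, 0.2586]
ee_rot: [-0.001, 0.876, 0.483, -0.001]
contact_force: [1.0, 0.0, -3.0]
width: 0.0286
gripper_force: 119.3
```

step_arm(
  increments=[
    {"dp":[0.081,0.183,0],"yaw":0,"grip":0},
    {"dp":[0.061,0.137,0],"yaw":0,"grip":0},
    {"dp":[0.049,0.11,0],"yaw":0,"grip":0},
    {"dp":[0.032,0.073,0],"yaw":0,"grip":0},
    {"dp":[0.02,0.046,0],"yaw":0,"grip":0},
  ],
)

```text
clock: 6.1
position: [0.5167, 0.1391, 0.2592]
ee_rot: [-0.0, 0.876, 0.483, -0.001]
contact_force: [-0.3, 0.2, -4.6]
width: 0.0286
gripper_force: 119.2
```

step_arm(
  increments=[
    {"dp":[0.008,0.018,0],"yaw":0,"grip":0},
    {"dp":[0,0,0],"yaw":0,"grip":0},
    {"dp":[0,0,0],"yaw":0,"grip":0},
  ],
)

```text
clock: 6.48
position: [0.5184, 0.1413, 0.2604]
ee_rot: [0.0, 0.876, 0.483, -0.0]
contact_force: [-0.6, 0.6, -3.8]
width: 0.0283
gripper_force: 119.2
```

Run:
```python
from h import *
w=cams.get_image("wrist");a=cams.get_image("scene")[110:260,340:500]
cv2.imwrite("pics/p1.png",np.hstack([cv2.resize(a,(427,400),interpolation=cv2.INTER_CUBIC),w[:,140:500]]))
st=manip.get_state();print(st["position"],st["contact_force"],st["moment"],st["clock"])
```

```text
[0.51843972 0.14133971 0.26046806] [ 0.03569976  0.84427089 -3.57558512] [-0.11070316 -0.00259979  0.00358382] 6.575
```

View pics/p1.png

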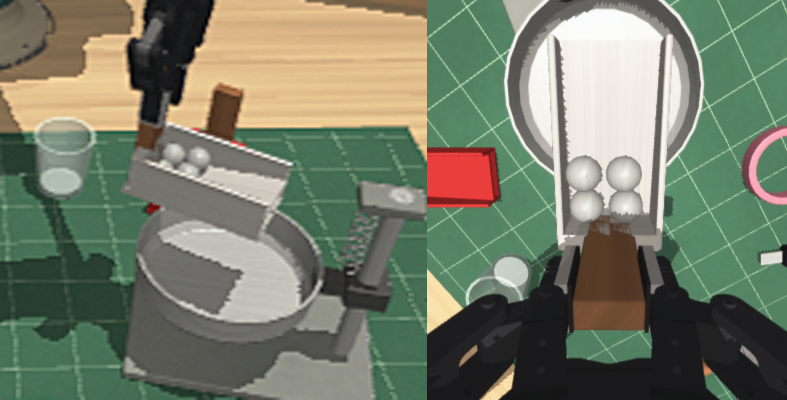

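step_arm(
  increments=[
    {"dp":[0,0,-0.025],"yaw":0,"grip":0},
    {"dp":[0,0,0],"yaw":0,"grip":0},
  ],
  squeeze=50,
)

```text
clock: 6.82
position: [0.5182, 0.1416, 0.2548]
ee_rot: [-0.0, 0.876, 0.483, -0.001]
contact_force: [-0.3, 0.2, -3.0]
width: 0.0285
gripper_force: 119.2
```

step_arm(
  increments=[
    {"dp":[0,0,0],"yaw":0,"grip":0},
    {"dp":[0,0,0],"yaw":0,"grip":0},
    {"dp":[0,0,0],"yaw":0,"grip":0},
  ],
  squeeze=20,
)

```text
clock: 7.2
position: [0.5187, 0.1419, 0.2554]
ee_rot: [0.0, 0.876, 0.483, 0.0]
contact_force: [-0.1, 0.1, -3.8]
width: 0.0286
gripper_force: 119.2
```

Run:
```python
from h import *
w=cams.get_image("wrist");a=cams.get_image("scene")[110:260,340:500]
cv2.imwrite("pics/p2.png",np.hstack([cv2.resize(a,(427,400),interpolation=cv2.INTER_CUBIC),w[:,140:500]]))
st=manip.get_state();print(st["position"],st["contact_force"],st["moment"],st["gripper_force"],st["clock"])
```

```text
[0.51862185 0.14191202 0.25536655] [ 0.25031266  0.57095613 -3.47469656] [-0.03740416  0.01909614  0.02803039] 119.21941637992859 7.3
```

View pics/p2.png

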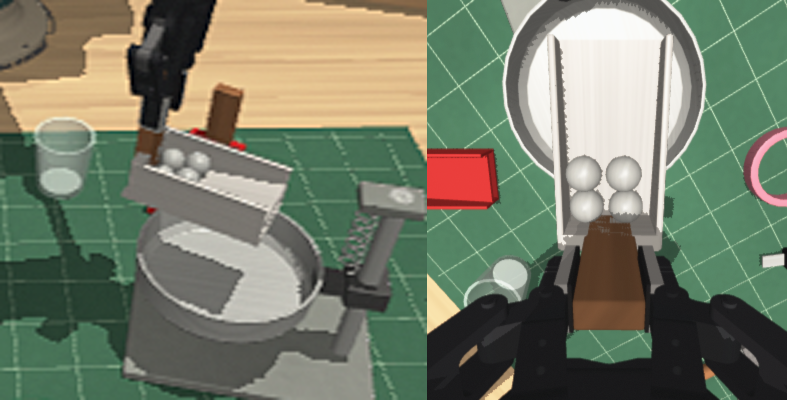

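step_arm(
  increments=[
    {"dp":[0,0,0],"yaw":0,"grip":0.2},
    {"dp":[0,0,0],"yaw":0,"grip":0.2},
  ],
  squeeze=50,
)

```text
clock: 7.55
position: [0.5186, 0.1419, 0.2553]
ee_rot: [0.0, 0.876, 0.483, 0.0]
contact_force: [-0.2, 0.4, -3.7]
width: 0.0284
gripper_force: 119.2
```

step_arm(
  increments=[
    {"dp":[0,0,0],"yaw":0,"grip":0.28},
  ],
  squeeze=20,
)

```text
clock: 7.68
position: [0.5186, 0.1419, 0.2553]
ee_rot: [0.0, 0.876, 0.483, 0.0]
contact_force: [-0.5, -0.2, -3.4]
width: 0.0288
gripper_force: 119.2
```

step_arm(
  increments=[
    {"dp":[0,0,0],"yaw":0,"grip":0.31},
  ],
)

```text
clock: 7.8
position: [0.5186, 0.1419, 0.2554]
ee_rot: [0.0, 0.876, 0.483, 0.0]
contact_force: [0.0, -0.6, -2.9]
width: 0.0282
gripper_force: 119.2
```

step_arm(
  increments=[
    {"dp":[-0.02,-0.046,0],"yaw":0,"grip":0.2},
    {"dp":[-0.04,-0.091,0],"yaw":0,"grip":0.2},
    {"dp":[-0.061,-0.137,0],"yaw":0,"grip":0.2},
    {"dp":[-0.081,-0.183,0],"yaw":0,"grip":0.2},
    {"dp":[-0.081,-0.183,0],"yaw":0,"grip":0.2},
  ],
  squeeze=20,
)

```text
clock: 8.43
position: [0.4605, 0.0119, 0.2554]
ee_rot: [0.0, 0.876, 0.483, -0.0]
contact_force: [0.8, -0.4, -3.4]
width: 0.0283
gripper_force: 119.2
```

step_arm(
  increments=[
    {"dp":[-0.081,-0.183,0],"yaw":0,"grip":0.2},
    {"dp":[-0.061,-0.137,0],"yaw":0,"grip":0.2},
    {"dp":[-0.049,-0.11,0],"yaw":0,"grip":0.2},
    {"dp":[-0.032,-0.073,0],"yaw":0,"grip":0.2},
    {"dp":[-0.028,-0.064,0],"yaw":0,"grip":0.2},
  ],
)

```text
clock: 9.05
position: [0.4105, -0.1008, 0.2555]
ee_rot: [0.0, 0.876, 0.482, -0.0]
contact_force: [-0.0, -0.4, -3.5]
width: 0.0285
gripper_force: 119.2
```

step_arm(
  increments=[
    {"dp":[0,0,-0.1],"yaw":0,"grip":0.2},
    {"dp":[0,0,-0.2],"yaw":0,"grip":0.2},
    {"dp":[0,0,-0.2],"yaw":0,"grip":0.2},
    {"dp":[0,0,-0.15],"yaw":0,"grip":0.2},
    {"dp":[0,0,-0.1],"yaw":0,"grip":0.2},
  ],
)

```text
clock: 9.68
position: [0.4108, -0.0997, 0.1041]
ee_rot: [-0.001, 0.876, 0.483, -0.001]
contact_force: [0.2, -0.1, -4.2]
width: 0.0284
gripper_force: 119.0
```

step_arm(
  increments=[
    {"dp":[0,0,-0.03],"yaw":0,"grip":0.2},
    {"dp":[0,0,0],"yaw":0,"grip":0.2},
  ],
)

```text
clock: 9.93
position: [0.4119, -0.0998, 0.0996]
ee_rot: [0.0, 0.876, 0.483, 0.0]
contact_force: [0.9, -0.7, -4.6]
width: 0.0283
gripper_force: 119.1
```

step_arm(
  increments=[
    {"dp":[0,0,-0.015],"yaw":0,"grip":0.32},
  ],
)

```text
clock: 10.05
position: [0.4128, -0.1, 0.0973]
ee_rot: [0.001, 0.876, 0.483, 0.001]
contact_force: [0.3, 0.5, -3.5]
width: 0.0283
gripper_force: 119.1
```

step_arm(
  increments=[
    {"dp":[0,0,0],"yaw":0,"grip":0.33},
  ],
)

```text
clock: 10.18
position: [0.4121, -0.0997, 0.0968]
ee_rot: [0.001, 0.876, 0.483, 0.0]
contact_force: [-0.2, -0.4, -3.2]
width: 0.0286
gripper_force: 104.1
```

step_arm(
  increments=[
    {"dp":[0,0,0],"yaw":0,"grip":0.34},
  ],
)

```text
clock: 10.3
position: [0.412, -0.0996, 0.0967]
ee_rot: [0.0, 0.876, 0.483, 0.0]
contact_force: [-0.3, -0.2, -3.5]
width: 0.0293
gripper_force: 55.6
```

step_arm(
  increments=[
    {"dp":[0,0,0],"yaw":0,"grip":0.35},
  ],
)

```text
clock: 10.42
position: [0.412, -0.0996, 0.0966]
ee_rot: [0.0, 0.876, 0.483, 0.0]
contact_force: [0.4, -0.8, -2.4]
width: 0.03
gripper_force: 6.2
```

step_arm(
  increments=[
    {"dp":[0,0,0],"yaw":0,"grip":0.36},
  ],
)

```text
clock: 10.55
position: [0.4123, -0.0997, 0.0968]
ee_rot: [0.001, 0.876, 0.483, 0.0]
contact_force: [0.8, 0.7, 1.0]
width: 0.0308
gripper_force: 0.0
```

```bash
cat >> h.py <<'E'
def look():
    """lip row and ball count in the wrist view; state summary"""
    w=cams.get_image("wrist"); h=cv2.cvtColor(w,cv2.COLOR_BGR2HSV)
    col=np.median(h[:,312:325],1); wh=(col[:,1]<40)&(col[:,2]>150)
    rows=np.where(wh[:200])[0]
    st=manip.get_state(); print("white",rows.min() if len(rows) else None,rows.max() if len(rows) else None,"pos",np.round(st["position"],4),"F",np.round(st["contact_force"],1),"M",np.round(st["moment"],3),"grip",round(st["gripper_force"],1),st["clock"])
    return w
E
python3 -c "from h import *; look()"
```

```text
white 45 199 pos [ 0.4123 -0.0997  0.0968] F [-0.2 -0.2 -0.3] M [-0.052  0.013 -0.023] grip 0.0 10.6
```

step_arm(
  increments=[
    {"dp":[0,0,0],"yaw":0,"grip":0},
    {"dp":[0,0,0],"yaw":0,"grip":0},
    {"dp":[0,0,0.025],"yaw":0,"grip":0},
    {"dp":[0,0,0.025],"yaw":0,"grip":0},
    {"dp":[0,0,0],"yaw":0,"grip":0},
  ],
  squeeze=20,
)

```text
clock: 11.22
position: [0.4119, -0.0996, 0.1065]
ee_rot: [0.0, 0.876, 0.483, 0.0]
contact_force: [1.0, -0.4, -3.7]
width: 0.0297
gripper_force: 20.2
```

```bash
python3 -c "from h import *; look()"
```

```text
white 45 199 pos [ 0.4118 -0.0996  0.1064] F [ 0.5 -0.2 -2.1] M [-0.057  0.037  0.003] grip 20.2 11.275
```

step_arm(
  increments=[
    {"dp":[0,0,0],"yaw":0,"grip":0.348},
    {"dp":[0,0,0],"yaw":0,"grip":0.348},
  ],
)

```text
clock: 11.52
position: [0.4117, -0.0994, 0.1062]
ee_rot: [-0.0, 0.876, 0.483, -0.0]
contact_force: [0.2, 0.8, -3.5]
width: 0.0299
gripper_force: 13.6
```

```bash
python3 -c "from h import *; look()"
```

```text
white 45 199 pos [ 0.4117 -0.0995  0.1062] F [ 0. -0. -3.] M [-0.115  0.021 -0.028] grip 13.6 11.575
```

step_arm(
  increments=[
    {"dp":[0,0,0],"yaw":0,"grip":0.349},
    {"dp":[0,0,0],"yaw":0,"grip":0.349},
  ],
)

```text
clock: 11.82
position: [0.4118, -0.0995, 0.1063]
ee_rot: [0.0, 0.876, 0.483, 0.0]
contact_force: [0.7, -0.4, -2.7]
width: 0.0298
gripper_force: 9.4
```

```bash
python3 -c "from h import *; look()"
```

```text
white 46 199 pos [ 0.4118 -0.0995  0.1063] F [ 0.2 -1.3 -3.4] M [ 0.     0.052 -0.054] grip 9.4 11.875
```

step_arm(
  increments=[
    {"dp":[0,0,0],"yaw":0,"grip":0.35},
    {"dp":[0,0,0],"yaw":0,"grip":0.35},
  ],
)

```text
clock: 12.12
position: [0.4119, -0.0995, 0.1064]
ee_rot: [0.0, 0.876, 0.483, 0.0]
contact_force: [0.1, -0.5, -2.4]
width: 0.0301
gripper_force: 5.2
```

```bash
python3 -c "from h import *; look()"
```

```text
white 59 199 pos [ 0.4119 -0.0995  0.1064] F [-0.3 -0.9 -2.6] M [-0.01   0.027  0.001] grip 5.2 12.175
```

step_arm(
  increments=[
    {"dp":[0,0,-0.025],"yaw":0,"grip":0.351},
    {"dp":[0,0,-0.03],"yaw":0,"grip":0.351},
    {"dp":[0,0,0],"yaw":0,"grip":0.37},
    {"dp":[0,0,0],"yaw":0,"grip":0.37},
  ],
  squeeze=60,
)

```text
clock: 12.68
position: [0.412, -0.0995, 0.0953]
ee_rot: [0.0, 0.876, 0.483, 0.0]
contact_force: [0.3, -0.5, -0.4]
width: 0.0316
gripper_force: 0.0
```

```bash
python3 -c "from h import *; look()"
```

```text
white 47 199 pos [ 0.412  -0.0995  0.0954] F [ 0.4 -0.9  0.1] M [ 0.006 -0.021 -0.053] grip 0.0 12.725
```

step_arm(
  increments=[
    {"dp":[0,0,0],"yaw":0,"grip":0.2},
    {"dp":[0,0,0],"yaw":0,"grip":0.2},
    {"dp":[0,0,0.05],"yaw":0,"grip":0.2},
    {"dp":[0,0,0],"yaw":0,"grip":0.2},
  ],
  squeeze=60,
)

```text
clock: 13.22
position: [0.412, -0.0996, 0.1058]
ee_rot: [0.0, 0.876, 0.483, 0.0]
contact_force: [-0.1, 0.2, -3.6]
width: 0.0288
gripper_force: 59.6
```

```bash
python3 -c "from h import *; look()"
```

```text
white 47 199 pos [ 0.4118 -0.0995  0.1055] F [-0.8  0.2 -3.4] M [-0.074  0.074 -0.003] grip 59.7 13.275
```

step_arm(
  increments=[
    {"dp":[0,0,0.1],"yaw":0,"grip":0.2},
    {"dp":[0,0,0.2],"yaw":0,"grip":0.2},
    {"dp":[0,0,0.2],"yaw":0,"grip":0.2},
    {"dp":[0,0,0.15],"yaw":0,"grip":0.2},
    {"dp":[0,0,0.09],"yaw":0,"grip":0.2},
  ],
)

```text
clock: 13.9
position: [0.4119, -0.0995, 0.2547]
ee_rot: [0.001, 0.876, 0.483, 0.0]
contact_force: [0.8, -0.6, -3.8]
width: 0.0292
gripper_force: 60.2
```

step_arm(
  increments=[
    {"dp":[0.02,0.046,0],"yaw":0,"grip":0.2},
    {"dp":[0.04,0.091,0],"yaw":0,"grip":0.2},
    {"dp":[0.061,0.137,0],"yaw":0,"grip":0.2},
    {"dp":[0.081,0.183,0],"yaw":0,"grip":0.2},
    {"dp":[0.081,0.183,0],"yaw":0,"grip":0.2},
  ],
)

```text
clock: 14.52
position: [0.4679, 0.0303, 0.2516]
ee_rot: [-0.001, 0.876, 0.483, -0.001]
contact_force: [0.3, -0.1, -3.4]
width: 0.0288
gripper_force: 60.2
```

step_arm(
  increments=[
    {"dp":[0.081,0.183,0],"yaw":0,"grip":0.2},
    {"dp":[0.061,0.137,0],"yaw":0,"grip":0.2},
    {"dp":[0.049,0.11,0],"yaw":0,"grip":0.2},
    {"dp":[0.032,0.073,0],"yaw":0,"grip":0.2},
    {"dp":[0.024,0.055,0],"yaw":0,"grip":0.2},
  ],
)

```text
clock: 15.15
position: [0.5174, 0.1408, 0.2522]
ee_rot: [-0.0, 0.876, 0.483, -0.001]
contact_force: [0.4, 0.3, -3.1]
width: 0.0289
gripper_force: 60.2
```

step_arm(
  increments=[
    {"dp":[0,0,0],"yaw":0,"grip":0.34},
    {"dp":[0,0,0],"yaw":0,"grip":0.347},
    {"dp":[0,0,0],"yaw":0,"grip":0.349},
    {"dp":[0,0,0],"yaw":0,"grip":0.349},
  ],
)

```text
clock: 15.65
position: [0.5177, 0.1396, 0.2535]
ee_rot: [0.0, 0.876, 0.482, 0.0]
contact_force: [0.6, 0.9, -3.9]
width: 0.0299
gripper_force: 9.4
```

```bash
python3 -c "
from h import *; cv2.imwrite('pics/q1.png',look())"
```

```text
white 3 199 pos [0.5177 0.1397 0.2535] F [ 0.   0.3 -4.6] M [-0.08   0.013 -0.035] grip 9.3 15.7
```

step_arm(
  increments=[
    {"dp":[0,0,0],"yaw":0,"grip":0.35},
    {"dp":[0,0,0],"yaw":0,"grip":0.35},
    {"dp":[0,0,0],"yaw":0,"grip":0.348},
  ],
)

```text
clock: 16.08
position: [0.5177, 0.14, 0.2533]
ee_rot: [0.0, 0.876, 0.483, -0.0]
contact_force: [-0.2, 0.3, -3.5]
width: 0.0299
gripper_force: 7.5
```

```bash
cat >> h.py <<'E'
def lipwall():
    """row of the top ends of the side walls / scoop mask in wrist view: widths of the light band"""
    w=cams.get_image("wrist"); g=cv2.GaussianBlur(cv2.cvtColor(w,cv2.COLOR_BGR2GRAY),(3,3),0)
    c=cv2.HoughCircles(g,cv2.HOUGH_GRADIENT,1,15,param1=80,param2=18,minRadius=12,maxRadius=26)
    print("circles",None if c is None else np.round(c[0]).astype(int).tolist()); return w
E
python3 -c "
from h import *; look(); cv2.imwrite('pics/q2.png',lipwall())
a=cv2.imread('pics/q1.png').astype(int);b=cv2.imread('pics/q2.png').astype(int);print((abs(a-b).max(2)>40)[:230,240:400].sum())"
```

```text
white 4 199 pos [0.5178 0.1401 0.2533] F [-0.5  0.5 -3. ] M [-0.017  0.01   0.028] grip 7.5 16.125
circles [[332, 234, 16], [512, 160, 25], [220, 276, 19], [298, 202, 17], [200, 304, 25], [432, 182, 23], [52, 122, 24], [488, 148, 24], [298, 236, 16], [330, 204, 14], [600, 306, 24], [430, 268, 22], [458, 214, 21], [194, 370, 24], [162, 250, 21], [496, 172, 25], [190, 228, 24], [572, 150, 22], [564, 324, 19], [256, 228, 19], [254, 184, 13], [366, 146, 12]]
6490
```

step_arm(
  increments=[
    {"dp":[0,0,0],"yaw":0,"grip":0.348},
    {"dp":[0,0,0],"yaw":0,"grip":0.345},
  ],
)

```text
clock: 16.42
position: [0.5178, 0.1401, 0.2533]
ee_rot: [0.0, 0.876, 0.483, -0.0]
contact_force: [0.6, -0.2, -3.6]
width: 0.03
gripper_force: 14.3
```

```bash
python3 -c "
from h import *; look(); w=lipwall(); cv2.imwrite('pics/q3.png',np.hstack([cv2.resize(cams.get_image('scene')[110:260,340:500],(427,400)),w[:,140:500]]))"
```

```text
white 4 199 pos [0.5178 0.1401 0.2533] F [-1.  -0.3 -2.3] M [-0.034 -0.051  0.008] grip 14.4 16.475
circles [[330, 88, 16], [220, 276, 19], [296, 90, 17], [292, 126, 21], [394, 204, 22], [544, 290, 24], [248, 242, 25], [52, 122, 24], [196, 300, 22], [560, 326, 20], [154, 244, 24], [430, 268, 22], [332, 124, 17], [520, 150, 21], [454, 214, 24], [496, 172, 25], [560, 108, 25], [188, 274, 21], [416, 148, 25], [562, 202, 20], [494, 156, 15], [248, 136, 16]]
```

View pics/q3.png

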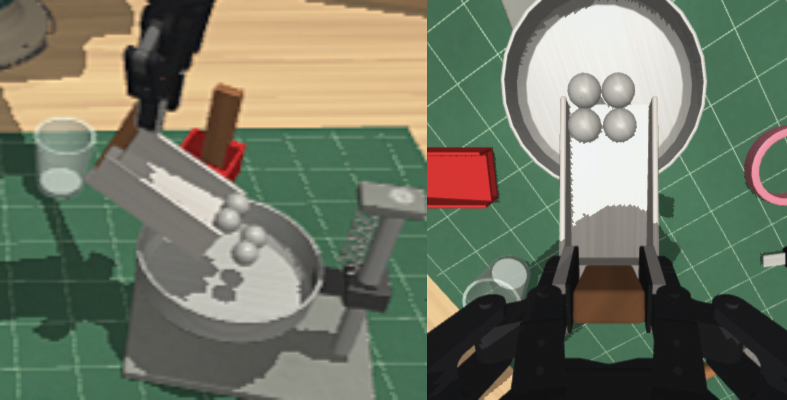

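The picture shows the scoop tipped, with the balls leaving over the lip near the pan's centre at wrist composite (600,105). That was my last picture, so I'll go on by numbers.

step_arm(
  increments=[
    {"dp":[0,0,0],"yaw":0,"grip":0.345},
    {"dp":[0,0,0],"yaw":0,"grip":0.345},
    {"dp":[0,0,0],"yaw":0,"grip":0.345},
    {"dp":[0,0,0],"yaw":0,"grip":0.345},
    {"dp":[0,0,0],"yaw":0,"grip":0.345},
  ],
)

```text
clock: 17.2
position: [0.5178, 0.1401, 0.2533]
ee_rot: [0.0, 0.876, 0.483, 0.0]
contact_force: [-0.1, -0.3, -1.4]
width: 0.0297
gripper_force: 14.5
```

```bash
python3 -c "
from h import *; look(); w=lipwall(); cv2.imwrite('pics/q4.png',w)
# steel-pan rim rows in the scene: column profile at 425
s=cams.get_image('scene'); cv2.imwrite('pics/s4.png',s); a=cv2.imread('pics/scene0.png')
for n,i in (('0',a),('4',s)):
  print(n,i[165:260:1,450].mean(1).astype(int).tolist())
"
```

```text
white 8 199 pos [0.5178 0.1401 0.2533] F [-0.3  0.1 -1.4] M [-0.028 -0.043  0.048] grip 14.5 17.25
circles [[560, 324, 23], [220, 280, 22], [544, 290, 25], [390, 200, 25], [450, 220, 22], [482, 156, 21], [162, 244, 24], [492, 180, 24], [200, 304, 25], [258, 234, 23], [434, 266, 24], [324, 18, 14], [520, 150, 22], [302, 22, 14], [314, 94, 14], [338, 94, 13], [614, 218, 17]]
0 [86, 107, 85, 92, 84, 116, 79, 85, 107, 83, 84, 83, 83, 86, 85, 84, 84, 82, 82, 82, 86, 106, 79, 80, 82, 79, 77, 98, 164, 126, 82, 87, 88, 88, 88, 87, 87, 86, 83, 81, 88, 98, 116, 113, 108, 122, 145, 155, 180, 190, 187, 189, 187, 191, 189, 188, 188, 187, 188, 190, 184, 184, 117, 96, 102, 100, 99, 111, 67, 73, 77, 80, 77, 75, 75, 73, 80, 146, 137, 133, 131, 133, 135, 137, 136, 134, 134, 133, 135, 136, 136, 137, 136, 138, 140]
4 [90, 114, 89, 97, 88, 121, 85, 89, 111, 87, 88, 87, 88, 91, 89, 88, 88, 86, 84, 84, 87, 112, 82, 84, 85, 84, 85, 85, 85, 84, 85, 84, 83, 81, 107, 138, 189, 99, 84, 89, 89, 89, 89, 87, 87, 85, 84, 82, 89, 98, 98, 119, 114, 108, 109, 169, 205, 197, 188, 177, 159, 125, 108, 140, 145, 175, 183, 92, 103, 106, 120, 84, 81, 79, 79, 76, 83, 153, 143, 139, 138, 138, 141, 143, 142, 139, 140, 140, 142, 142, 143, 143, 143, 144, 145]
```

step_arm(
  increments=[
    {"dp":[0,0,0.1],"yaw":0,"grip":0.34},
    {"dp":[0,0,0.2],"yaw":0,"grip":0.34},
    {"dp":[-0.02,-0.046,0.1],"yaw":0,"grip":0.34},
    {"dp":[-0.05,-0.11,0],"yaw":0,"grip":0.34},
    {"dp":[-0.08,-0.18,0],"yaw":0,"grip":0.34},
  ],
)

```text
clock: 17.98
position: [0.488, 0.0728, 0.3336]
ee_rot: [0.0, 0.875, 0.484, 0.001]
contact_force: [0.1, -1.3, -1.8]
width: 0.0297
gripper_force: 25.8
```

step_arm(
  increments=[
    {"dp":[-0.1,-0.23,0],"yaw":0,"grip":0.34},
    {"dp":[-0.1,-0.23,0],"yaw":0,"grip":0.34},
    {"dp":[-0.1,-0.23,0],"yaw":0,"grip":0.34},
    {"dp":[-0.06,-0.12,0],"yaw":0,"grip":0.34},
    {"dp":[-0.02,-0.05,0],"yaw":0,"grip":0.34},
  ],
)

```text
clock: 18.6
position: [0.4112, -0.1001, 0.3335]
ee_rot: [0.0, 0.876, 0.482, 0.0]
contact_force: [-0.6, 0.4, -1.2]
width: 0.0293
gripper_force: 25.8
```

step_arm(
  increments=[
    {"dp":[0,0,-0.15],"yaw":0,"grip":0.34},
    {"dp":[0,0,-0.25],"yaw":0,"grip":0.34},
    {"dp":[0,0,-0.25],"yaw":0,"grip":0.34},
    {"dp":[0,0,-0.15],"yaw":0,"grip":0.34},
    {"dp":[0,0,0],"yaw":0,"grip":0.345},
  ],
)

```text
clock: 19.23
position: [0.4106, -0.0978, 0.1715]
ee_rot: [-0.002, 0.876, 0.483, -0.001]
contact_force: [-0.5, -0.1, -2.1]
width: 0.0293
gripper_force: 25.7
```

```bash
python3 -c "
from h import *; look(); s=cams.get_image('scene'); cv2.imwrite('pics/s5.png',s)
g=lambda p:(lambda E,c:(lambda q:(c['cx']-c['fx']*q[0]/q[2],c['cy']+c['fy']*q[1]/q[2]))(np.linalg.inv(E)@np.array([*p,1])))(np.array(cams.get_calibration('scene')['extrinsics']),cams.get_calibration('scene'))
print([np.round(g((.50,.21,z)),1) for z in (.11,.09)])
"
```

```text
white 104 199 pos [ 0.412  -0.0985  0.1731] F [-0.1 -0.5 -2. ] M [-0.039 -0.052  0.046] grip 25.7 19.275
[array([419.9, 187.6]), array([418.6, 193.6])]
```

step_arm(
  increments=[
    {"dp":[0,0,-0.07],"yaw":0,"grip":0.348},
    {"dp":[0,0,-0.05],"yaw":0,"grip":0.349},
    {"dp":[0,0,-0.04],"yaw":0,"grip":0.349},
    {"dp":[0,0,-0.03],"yaw":0,"grip":0.349},
    {"dp":[0,0,-0.03],"yaw":0,"grip":0.349},
  ],
)

```text
clock: 19.95
position: [0.4119, -0.0998, 0.1295]
ee_rot: [0.001, 0.876, 0.483, -0.0]
contact_force: [-4.6, -5.8, 11.7]
width: 0.0297
gripper_force: 10.4
```

step_arm(
  increments=[
    {"dp":[0,0,-0.03],"yaw":0,"grip":0.349},
    {"dp":[0,0,-0.03],"yaw":0,"grip":0.349},
    {"dp":[0,0,-0.03],"yaw":0,"grip":0.349},
  ],
)

```text
clock: 20.32
position: [0.4126, -0.1003, 0.112]
ee_rot: [0.002, 0.876, 0.483, 0.0]
contact_force: [-1.2, -2.0, 2.7]
width: 0.03
gripper_force: 7.2
```

```bash
python3 -c "
from h import *; look()"
```

```text
white 86 199 pos [ 0.412  -0.0997  0.1111] F [-0.2 -1.9 -0.2] M [-0.197 -0.134 -0.06 ] grip 7.1 20.375
```

step_arm(
  increments=[
    {"dp":[0,0,-0.025],"yaw":0,"grip":0.349},
    {"dp":[0,0,-0.025],"yaw":0,"grip":0.349},
    {"dp":[0,0,-0.015],"yaw":0,"grip":0.3495},
    {"dp":[0,0,-0.01],"yaw":0,"grip":0.35},
  ],
)

```text
clock: 20.88
position: [0.4116, -0.0988, 0.0959]
ee_rot: [-0.0, 0.876, 0.483, -0.0]
contact_force: [-0.4, -0.5, 0.8]
width: 0.0297
gripper_force: 3.8
```

```bash
python3 -c "
from h import *; look()"
```

```text
white 61 199 pos [ 0.4115 -0.0988  0.0957] F [ 0.4  0.1 -0.7] M [ 0.02  -0.091 -0.067] grip 3.7 20.925
```

step_arm(
  increments=[
    {"dp":[0,0,-0.02],"yaw":0,"grip":0.35},
    {"dp":[0,0,-0.01],"yaw":0,"grip":0.35},
    {"dp":[0,0,-0.01],"yaw":0,"grip":0.35},
  ],
)

```text
clock: 21.3
position: [0.412, -0.0989, 0.0887]
ee_rot: [0.0, 0.876, 0.483, 0.0]
contact_force: [-1.5, 1.2, 6.3]
width: 0.0299
gripper_force: 4.2
```

```bash
python3 -c "
from h import *; look()"
```

```text
white 58 199 pos [ 0.412  -0.0989  0.0885] F [-1.2  1.   3.5] M [ 0.096  0.119 -0.061] grip 4.1 21.35
```

step_arm(
  increments=[
    {"dp":[0,0,0],"yaw":0,"grip":0.36},
    {"dp":[0,0,0],"yaw":0,"grip":0.5},
    {"dp":[0,0,0],"yaw":0,"grip":1},
    {"dp":[0,0,0],"yaw":0,"grip":1},
    {"dp":[0,0,0],"yaw":0,"grip":1},
  ],
)

```text
clock: 21.98
position: [0.4118, -0.0991, 0.0883]
ee_rot: [0.0, 0.876, 0.483, 0.0]
contact_force: [-0.3, 1.2, -0.7]
width: 0.0851
gripper_force: 0.0
```

```bash
python3 -c "
from h import *; look()"
```

```text
white 57 199 pos [ 0.4118 -0.0991  0.0883] F [ 0.1  0.4 -0.2] M [-0.005 -0.008 -0.003] grip 0.0 22.025
```

step_arm(
  increments=[
    {"dp":[0,0,0.08],"yaw":0,"grip":1},
    {"dp":[0,0,0.2],"yaw":0,"grip":1},
    {"dp":[0,0,0.25],"yaw":0,"grip":1},
    {"dp":[0,0,0.2],"yaw":0,"grip":1},
    {"dp":[0,0,0.1],"yaw":0,"grip":1},
  ],
)

```text
clock: 22.65
position: [0.4126, -0.0994, 0.2568]
ee_rot: [0.002, 0.876, 0.483, 0.001]
contact_force: [0.2, 0.2, 0.2]
width: 0.0855
gripper_force: 0.0
```

step_arm(
  increments=[
    {"dp":[0,0,0],"yaw":0,"grip":1},
    {"dp":[0,0,0],"yaw":0,"grip":1},
    {"dp":[0,0,0],"yaw":0,"grip":1},
  ],
)

```text
clock: 23.02
position: [0.4111, -0.0988, 0.253]
ee_rot: [-0.001, 0.876, 0.483, -0.001]
contact_force: [-0.4, 0.2, -0.2]
width: 0.0856
gripper_force: 0.0
```

Run:
```python
from h import *
c=cams.get_calibration("wrist");w=cams.get_image("wrist");s=cams.get_image("scene");sd=cams.get_image("side")
hsv=cv2.cvtColor(w,cv2.COLOR_BGR2HSV); m=cv2.inRange(hsv,(0,0,110),(180,60,255)); m[:,:230]=0;m[:,420:]=0;m[230:]=0
ct=max(cv2.findContours(m,0,2)[0],key=cv2.contourArea); r=cv2.minAreaRect(ct);print("scoop rect",r,cv2.boundingRect(ct))
P=[plane("wrist",*q,.04,c)[:2].round(4).tolist() for q in cv2.boxPoints(r)];print(P)
hm=cv2.inRange(hsv,(5,90,40),(20,255,255))[140:240,280:350];print("handle box",cv2.boundingRect(hm),"(+280,+140)")
# balls in pan & rim shift in both views
for n,i,o,bx in (("scene",s,"pics/scene0.png",(450,185,210)),("side",sd,"pics/side0.png",(277,110,135))):
    a=cv2.imread(o)
    print(n,[int(np.argmax(np.diff(x[bx[1]:bx[2],bx[0]-1:bx[0]+2].mean((1,2)))))+bx[1] for x in (a,i)])
g=cv2.resize(cv2.cvtColor(s[180:245,385:465],cv2.COLOR_BGR2GRAY),None,fx=6,fy=6,interpolation=cv2.INTER_CUBIC)
cc=cv2.HoughCircles(g,cv2.HOUGH_GRADIENT,1,35,param1=80,param2=14,minRadius=20,maxRadius=38);print(None if cc is None else np.round(cc[0][:,:2]/6+[385,180],1).tolist())
d=cv2.absdiff(cv2.cvtColor(s,6),cv2.cvtColor(cv2.imread("pics/scene0.png"),6))>45
n,_,stt,_=cv2.connectedComponentsWithStats(cv2.morphologyEx(d.astype(np.uint8),cv2.MORPH_CLOSE,np.ones((5,5))))
print("changed",[x[:5].tolist() for x in stt[1:] if x[4]>40])
st=manip.get_state();print(st["position"],st["clock"])
```

```text
scoop rect ((324.5, 99.0), (198.0, 189.0), 90.0) (230, 0, 190, 199)
[[0.4267, 0.0843], [0.5715, -0.0073], [0.486, -0.175], [0.3127, -0.0659]]
handle box (27, 37, 33, 39) (+280,+140)
scene [192, 198]
side [116, 132]
[[418.6, 224.1], [446.1, 229.9], [444.4, 204.9], [409.1, 185.9]]
changed [[267, 0, 239, 173, 7880], [502, 0, 65, 80, 2506], [351, 6, 54, 41, 1525], [331, 45, 25, 18, 209], [252, 179, 84, 39, 747], [388, 183, 98, 54, 2040]]
[ 0.41145898 -0.09898664  0.25350397] 23.175
```

Run:
```python
from h import *
c=cams.get_calibration("wrist");w=cams.get_image("wrist");cv2.imwrite("pics/fin.png",w)
hsv=cv2.cvtColor(w,cv2.COLOR_BGR2HSV); m=cv2.inRange(hsv,(0,0,90),(180,45,255)); m=cv2.morphologyEx(m,cv2.MORPH_OPEN,np.ones((7,7)))
m[:,:240]=0;m[:,410:]=0;m[215:]=0
for ct in cv2.findContours(m,0,2)[0]:
    if cv2.contourArea(ct)>800:
        r=cv2.minAreaRect(ct);print(r,cv2.contourArea(ct));P=np.array([plane("wrist",*q,.04,c)[:2] for q in cv2.boxPoints(r)]);print(P.round(4).tolist(),np.linalg.norm(np.diff(P,axis=0),axis=1).round(3))
x=w[60:200,320].mean(1).astype(int);print(x[::4].tolist())
sd=cams.get_image("side");h2=cv2.cvtColor(sd,cv2.COLOR_BGR2HSV);a=cv2.imread("pics/side0.png");h0=cv2.cvtColor(a,cv2.COLOR_BGR2HSV)
for h in (h0,h2):
    mm=cv2.inRange(h,(5,130,40),(18,255,255))[205:265,290:335];print("side handle",cv2.boundingRect(mm),(mm>0).sum())
```

```text
((322.0, 135.0), (114.0, 62.0), 90.0) 6404.0
[[0.4372, -0.0004], [0.4881, -0.0325], [0.4296, -0.1316], [0.373, -0.0959]] [0.06  0.115 0.067]
[116, 117, 119, 119, 118, 240, 240, 240, 239, 239, 239, 239, 238, 238, 237, 237, 237, 237, 237, 236, 236, 236, 236, 236, 236, 236, 236, 236, 236, 141, 125, 74, 73, 73, 66]
side handle (14, 12, 15, 36) 446
side handle (14, 15, 14, 36) 446
```

```bash
python3 -c "
from rig import ticket; print(ticket.sign_off())"
```

```text
the job is handed in; nothing more can be done
None
```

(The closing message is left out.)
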